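# Dress the glue joint, then hold the spring clamp open

## Robot

A 7-joint arm with a two-finger parallel gripper is mounted at the origin on the work surface; the furniture and walls round the work are solid. World frame = base frame: x ahead of the robot, y to its left, z up, the work surface at z = 0. Lengths are in mm, angles in rad, forces in N, time in s.
With the tool pointing down it reaches from about 425 to 950 mm from the base axis. Payload 16.7 kg.
Tool frame: the origin (TCP) lies on the centre line of the jaws, within the pads' length; the fingertips stand 17 mm ahead of it and the grasp point (between the pads) lies 2 mm behind it (env.tip_reach is the distance from the TCP to the fingertips, in mm); z points along the fingers, y is the line along which they close (so a half turn about z gives the same grasp; the last joint's range is limited). The gripper opens to 94 mm and grips with 3 to 60 N. Pads are 16 mm wide; open, the fingers measure 119 mm over their backs; the gripper's body (75 mm by 177 mm) begins 78 mm behind the grasp point.
Start: joints at [-1.278, 0.426, 0.074, 1.606, -0.034, 1.111, -0.067], TCP at [288.607, 610.149, 222.467] pointing down, gripper open.
Joint ranges: [-2.85, 2.85], [-0.5, 2.14], [-1.23, 1.37], [0.21, 2.46], [-1.02, 4.16], [0.16, 2.05], [-2.73, 2.73]. Speed limits (rad/s): [1.89, 1.89, 2.39, 2.39, 3.01, 3.01, 3.01].

## Interface

Orientations are given as a unit quaternion [x, y, z, w].
In Python, from workcell import env, effector, solve_ik, sensors, capture, calibration, order, find_in, cut_out, pinpoint gives the robot as it stands. Calls block until the motion is done:
- env.reach(position, orientation): joint-space move of the TCP to a pose.
- env.movel(position, orientation=None, vel=150): straight line of the TCP; orientation=None keeps the orientation; vel is the mean speed in mm/s.
- env.move_j(angles): joint-space move.
- effector.ungrasp() and effector.grab(strength=None): open the fingers fully, or close them until they stop; strength is the grip in N (None keeps the last).
- env.pause(seconds).
- solve_ik(position, orientation): joint angles nearest the present ones, or None.
- sensors.get_obs(): the state.
- capture(name): name is "scene" or "side" or "wrist"; returns (picture, depth): 420x560x3 uint8, red, green, blue; 420x560 float32, mm along the optical axis (not along the pixel's ray), 0 where there is no reading.
- calibration(name): a dict with "fx", "fy", "cx", "cy" (pixels), "pose" (4x4, takes a point from camera to world coordinates). Camera axes: x right, y down, z forward; pixel columns grow to the right and rows downward; lengths in mm; the calibration is good to about 2 mm. The wrist camera is an equidistant fisheye: a pixel r from the principal point sees the ray r / f radians off the axis. A picture is of the moment at which its call begins: read the wrist's pose just before it. calibration takes no time and is no camera call; for the wrist camera it gives the pose at the moment of the call.
A pose or a line that the arm cannot do raises env.PlanningError and nothing moves.
- order.job_done(): hands the job in; it is judged then, once.
Trained networks look in the newest picture that a camera, given by its name, has taken for a name from the list of things; names that differ only in an ending like _2 or _b are one class to them, and where a whole thing is asked for, a point or a joint stands for the part that bears it (a point fixed in the world has none). Each returns a list of dicts, best first, with "confidence" (0 to 1); they miss things now and then, are a little off and sometimes report something else, mostly with a low value. They report only what shows in the picture. A call takes as long as a camera call.
- find_in(label, camera): "box" ([left, top, right, bottom] in pixels, round what is visible of it).
- cut_out(label, camera): "region" (420x560 bool, what is visible of it) and "box" ([left, top, right, bottom] in pixels, round what is visible of it).
- pinpoint(label, camera): "xy" ([column, row] in pixels: a listed point, or the origin of a listed thing).
The state is a dict: "time": time; "joint_positions": joint angles; "joint_velocities": joint speeds; "joint_torque": joint torques, N m; "tool_pos": TCP position; "orientation": TCP orientation; "contact_force": force on the tool from outside, world axes, zero at the start; "moment": the same for the moment, N m; "gripper_width": opening from 0.0 (shut) to 1.0 (fully open); "grasp_force": force on a finger pad.
Only numpy, scipy, OpenCV 4.12 (cv2) and the standard library are available. Lean on these libraries where they do the work, as an engineer would, in place of code of your own. Each camera call takes 0.05 s, during which the arm holds its last target. There are 200 camera calls.

## Task

Take the blue-handled stylus from its wooden holder and run its tip slowly (about 3 cm a second) and lightly, down in the V-shaped seam between the two clamped panels, from the end with the green spot to the end with the yellow spot, then stand the stylus back in its holder and let go of it. Only then grip the clamp's orange handle, pull the sprung jaw back until its black pointer is level with the red mark, and keep holding it there: finish with the handle still gripped, because the spring closes the jaw if it is let go. Leave the tape roll, the jar, the matchbox and the eraser where they are.

Things in the scene. Friction and masses are not known exactly. Their poses are not given: they have to be found in the camera images.
- clamp: edge-joint clamp, plywood base fixed to the table, 14 mm thick, x -140 to +90, y -105 to +90 mm. Origin at table level, z up; x points away from the robot, y to its left, turned up to 0.3 rad. A fixed dark jaw 34 mm above the table is on the far side, two spring barrels (tops 33 mm above the table) at the near corners, x -136 to -104, y +-50
- seam_start (a point): where the stylus tip sits in the V seam at its green-spot end (the left end, y = +55 mm of the clamp): lowest point of the ball tip when it rests in the V, 18.2 mm above the table, 4.8 mm below the panels' top. Axes as the clamp's
- seam_mid (a point): the same in the middle of the seam, x = +25, y = 0 of the clamp. Two wooden panels (pale: far, darker: near; 45 x 140 mm, top 23 mm above the table) meet here in a white-faced V groove along y: 45 degree sides, 12 mm wide at the top, 6 mm deep, y -70 to +70, open at both ends. Axes as the clamp's
- seam_end (a point): the same at the yellow-spot end (the right end, y = -55 mm of the clamp)
- stylus: steel stylus with a round blue handle, 115 mm long, 50 g, origin at the lowest point of its tip, z along it up to the handle. Ball tip 6 mm across, shaft 9 mm, handle 16 mm across from 45 mm to 115 mm above the tip. It stands upright in the holder, hanging on the handle's lower shoulder, tip 5 mm above the table
- stylus_tip (a point): lowest point of the stylus tip, axes as the stylus
- holder: wooden block 56 x 56 mm, 50 mm high, fixed to the table, with an upright 14 mm hole through its middle (3 mm chamfer at the mouth). Origin at table level under the hole's middle, z up
- jaw: sprung sliding jaw of the clamp with its orange handle; origin at the clamp's origin while shut, axes as the clamp's. It slides toward the clamp's -x (roughly toward the robot) from 0 to 55 mm; the spring pulls it shut with 6 N at rest plus 1.2 N for each 10 mm (about 11 N at 40 mm)
- handle (a point): middle of the top of the orange handle, 85 mm above the table: an upright paddle 16 mm thick (clamp x) by 30 mm wide (clamp y), from 23 mm to 85 mm above the table; take it near its top from above. Moves with the jaw; axes as the clamp's
- pointer (a point): free end of the jaw's black pointer (3 mm wide), at the clamp's right edge over a white scale with ticks each 5 mm; moves with the jaw. Axes as the clamp's
- mark (a point): the red mark (upright plate 3 mm wide, 12 mm high) beside the scale, its top; it stands 22 to 42 mm toward the clamp's -x from where the pointer rests. The pointer is level with it when both have the same x in the clamp's axes. Axes as the clamp's
- masking_tape: roll of masking tape lying flat, 96 mm across, 25 mm high; leave alone
- gesso_jar: round jar with black lid, 76 mm across, 84 mm high; leave alone
- matchbox: small blue matchbox with a whitish top, 37 x 56 x 16 mm; leave alone
- eraser: eraser in a blue sleeve 22 x 46 x 13 mm; leave alone

How it is judged:
By the outcome, as a careful person would: the job done as asked, in the order asked, and still so for the second after the job is handed in, while the arm keeps its last pose, push and grip.
It also fails if it takes over 64 s, if anything falls off the work surface, if the arm or the gripper's body presses on something with over 40 N, if the wrist force passes 120 N, or if a joint passes its speed limit or range.

## Working session

There is one attempt and no reset: what is moved stays moved. The work goes in short steps, each a Python script; the robot and the scene stay as the last script left them, time stands still between calls to the robot, and variables do not carry over. Pictures are saved under pics/ and viewed, at most 10 in all, crops included, and the job is handed in when it is done.

```bash
mkdir -p pics; ls; cat > h.py <<'E'
from workcell import env, effector, solve_ik, sensors, capture, calibration, order, find_in, cut_out, pinpoint
import numpy as np, cv2
from scipy.spatial.transform import Rotation as R
def save(n,im): cv2.imwrite(f'pics/{n}.png',im[...,::-1])
def ray(cam,uv,c=None):
    c=c or calibration(cam); x=(uv[0]-c['cx'])/c['fx']; y=(uv[1]-c['cy'])/c['fy']
    if cam=='wrist':
        t=np.hypot(x,y); s=np.sin(t)/t if t>1e-9 else 1.; d=np.array([x*s,y*s,np.cos(t)])
    else: d=np.array([x,y,1.])
    P=np.array(c['pose']); d=P[:3,:3]@d; return P[:3,3],d/np.linalg.norm(d)
def tri(rays):
    A=np.zeros((3,3));b=np.zeros(3)
    for o,d in rays:
        M=np.eye(3)-np.outer(d,d);A+=M;b+=M@o
    p=np.linalg.solve(A,b); return p,[round(float(np.linalg.norm((np.eye(3)-np.outer(d,d))@(p-o))),1) for o,d in rays]
def atz(r,z): o,d=r; return o+d*(z-o[2])/d[2]
def down(yaw): # tool z down, tool y axis along direction yaw
    y=np.array([np.cos(yaw),np.sin(yaw),0]);z=np.array([0,0,-1.]);x=np.cross(y,z)
    return R.from_matrix(np.c_[x,y,z]).as_quat()
E
python3 - <<'E'
from h import *
np.set_printoptions(precision=1,suppress=True)
s=sensors.get_obs();print(s['time'],s['tool_pos'],s['orientation'],s['gripper_width'])
ims=[]
for cam in ['scene','side','wrist']:
    im,d=capture(cam);ims.append(im)
    print(cam,np.array(calibration(cam)['pose'])[:3,3])
L=['seam_start','seam_mid','seam_end','stylus','stylus_tip','holder','handle','pointer','mark','clamp']
Z=dict(seam_start=18,seam_mid=18,seam_end=18,handle=85,mark=30,pointer=25)
for l in L:
    rs=[]
    for cam in ['scene','side','wrist']:
        q=pinpoint(l,cam)
        if q and q[0]['confidence']>.3:
            r=ray(cam,q[0]['xy']);rs.append(r);print(l,cam,q[0]['xy'],round(q[0]['confidence'],2),atz(r,Z.get(l,0)))
    if len(rs)>1: print('   TRI',*tri(rs))
save('a',np.hstack([cv2.resize(i,(400,300)) for i in ims[:2]]));save('w',ims[2])
print(sensors.get_obs()['time'])
E
```

```text
pics
0.0 [288.5 609.8 221.8] [ 0.2  1.  -0.  -0. ] 1.0004122741769963
scene [ 33.5 534.8 686.7]
side [483.3 981.9 595.1]
wrist [225.5 640.8 384. ]
seam_start scene [269.8, 204.0] 0.83 [570.6 -56.   18. ]
seam_start side [261.0, 217.5] 0.71 [587.  -68.1  18. ]
   TRI [583.7 -68.9  11.2] [6.6, 6.6]
seam_mid scene [284.0, 192.1] 0.97 [ 575.6 -121.2   18. ]
seam_mid side [270.2, 209.5] 0.84 [ 566.2 -116.4   18. ]
   TRI [ 567.4 -112.1   23.5] [3.3, 3.3]
seam_end scene [299.3, 189.7] 0.72 [ 550.5 -158.3   18. ]
seam_end side [276.5, 202.7] 0.62 [ 551.6 -159.7   18. ]
   TRI [ 551.3 -159.3   17.7] [0.6, 0.6]
stylus scene [226.3, 304.8] 0.51 [431.1 236.4   0. ]
stylus_tip scene [224.2, 302.9] 0.63 [437.9 236.1   0. ]
holder scene [228.0, 304.9] 0.66 [428.2 234.2   0. ]
holder side [321.5, 299.5] 0.64 [431.  239.5   0. ]
   TRI [430.8 232.2  -5.3] [0.5, 0.5]
handle scene [301.8, 195.1] 0.91 [480.2 -75.8  85. ]
handle side [302.6, 192.8] 0.7 [479.  -91.8  85. ]
   TRI [477.7 -71.4  92.3] [2.6, 2.6]
pointer scene [319.1, 192.2] 0.95 [ 497.  -178.8   25. ]
pointer side [298.1, 200.1] 0.77 [ 490.5 -168.4   25. ]
   TRI [ 492.4 -173.4   26. ] [3.6, 3.6]
clamp scene [291.4, 202.1] 0.91 [ 545.5 -118.2    0. ]
clamp side [278.1, 220.9] 0.81 [542. -86.   0.]
   TRI [ 547.6 -122.8  -13.4] [7.3, 7.3]
1.65
```

View pics/a.png

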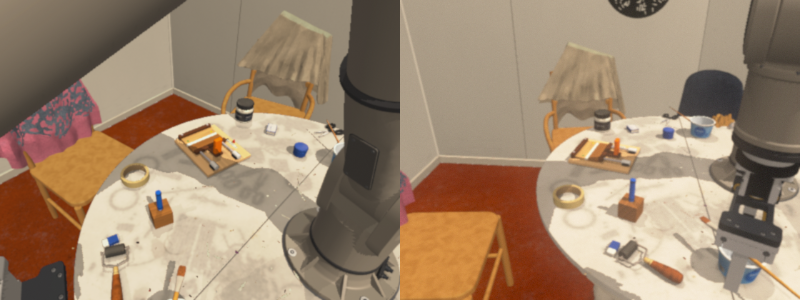

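The pictures show the holder with the blue stylus at scene px (226,290), and the clamp at scene (290,200), right of and beyond the holder. They also show loose things nearby. I'll check that the poses are reachable, then look from above the holder.

```bash
python3 - <<'E'
from h import *
np.set_printoptions(precision=2,suppress=True)
for n,p,ys in [('holder',(430,235,230),(1.23,-1.91,-.34,2.8)),('seam',(567,-112,160),(1.23,-1.91)),('hand',(480,-80,90),(-.34,2.8)),('hand2',(445,-65,90),(-.34,2.8))]:
    for y in ys: print(n,y,solve_ik(p,down(y)))
s=sensors.get_obs();print(R.from_quat(s['orientation']).as_matrix(),'cam in tool',R.from_quat(s['orientation']).inv().apply(np.array(calibration('wrist')['pose'])[:3,3]-s['tool_pos']))
E
```

```text
holder 1.23 [-0.85  0.11  0.24  2.01 -0.03  1.02  0.63]
holder -1.91 [-1.3   0.12  0.74  2.03 -0.1   1.02 -2.43]
holder -0.34 [-1.08  0.11  0.49  2.02 -0.06  1.02 -0.9 ]
holder 2.8 [-0.63  0.12  0.    2.   -0.    1.02  2.17]
seam 1.23 [-0.48  0.41  0.71  1.92 -0.33  0.93  1.63]
seam -1.91 [-0.75  0.63  1.18  1.93 -0.68  1.05 -1.18]
hand -0.34 [-0.65  0.41  0.84  2.17 -0.45  0.74  0.15]
hand 2.8 [ 0.88  0.49 -1.02  2.09  0.55  0.86  2.33]
hand2 -0.34 [-0.7   0.33  0.83  2.25 -0.39  0.7   0.07]
hand2 2.8 [ 0.88  0.42 -1.02  2.17  0.5   0.81  2.34]
[[-0.9   0.43 -0.  ]
 [ 0.43  0.9  -0.  ]
 [ 0.   -0.   -1.  ]] cam in tool [  70.12    0.86 -162.04]
```

```bash
python3 - <<'E'
from h import *
np.set_printoptions(precision=1,suppress=True)
q=down(1.23);obs={}
for k,p in enumerate([(470,190,240),(430,262,200)]):
    env.reach(p,q) if k==0 else env.movel(p,q,vel=200)
    c=calibration('wrist');im,d=capture('wrist');save(f'hold{k}',im)
    for l in ['stylus','stylus_tip','holder']:
        for r in pinpoint(l,'wrist')[:1]:
            print(k,l,r['xy'],round(r['confidence'],2));obs.setdefault(l,[]).append(ray('wrist',r['xy'],c))
    for l in ['stylus','holder']:
        for r in cut_out(l,'wrist')[:1]:
            m=r['region'];print(' ',l,r['box'],round(r['confidence'],2))
            v,u=np.nonzero(m&(d>0));P=np.array(c['pose'])
            x=(u-c['cx'])/c['fx'];y=(v-c['cy'])/c['fy'];t=np.hypot(x,y);s=np.tan(t)/np.maximum(t,1e-9)
            z=d[v,u];W=(P[:3,:3]@np.array([x*s*z,y*s*z,z])).T+P[:3,3]
            np.save(f'{l}{k}.npy',W);zt=np.percentile(W[:,2],98);T=W[abs(W[:,2]-zt)<4] ;print('   top',zt,len(T),T.mean(0),T.min(0),T.max(0))
for l,r in obs.items():
    if len(r)>1: print(l,*tri(r))
print(sensors.get_obs()['time'])
E
```

```text
0 stylus [303.9, 143.3] 0.89
0 holder [304.9, 140.6] 0.89
  holder [284.3, 115.3, 335.7, 173.2] 0.68
   top 51.29760590897529 2265 [429.7 238.4  49.7] [394.5 203.5  47.3] [466.4 274.9  52.8]
1 stylus [258.8, 193.7] 0.56
1 stylus_tip [258.7, 196.1] 0.75
1 holder [263.0, 194.9] 0.6
  stylus [243.3, 200.2, 264.4, 239.0] 0.71
   top 120.7134949685336 304 [430.3 239.5 119.5] [423.  231.5 116.8] [438.7 247.3 121.8]
  holder [229.9, 171.4, 290.4, 236.0] 0.59
   top 51.28558736684615 2437 [427.6 241.4  49.8] [394.3 202.9  47.3] [465.1 275.4  53.5]
stylus [432.  235.2 -16.8] [1.9, 1.9]
holder [431.3 238.7 -10.5] [1.1, 1.1]
4.5333
```

View pics/hold1.png

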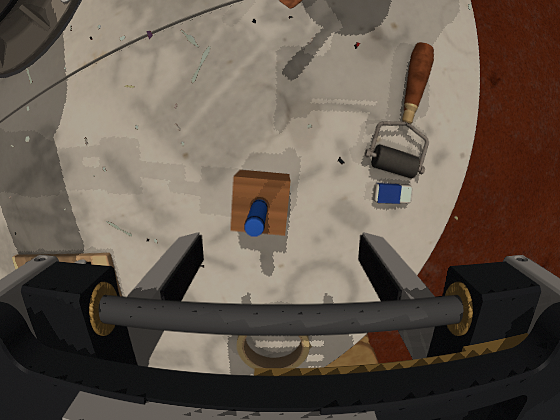

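The stylus cap is at wrist px (254,228), upright in the holder's middle. Both measure (430.3, 239.2) with tops at 120 and 50. I'll grasp it, lift, then look at the clamp.

```bash
cat >> h.py <<'E'
def cloud(c,d,m=None):
    v,u=np.nonzero((d>0) if m is None else m&(d>0));P=np.array(c['pose'])
    x=(u-c['cx'])/c['fx'];y=(v-c['cy'])/c['fy'];t=np.hypot(x,y);s=np.tan(t)/np.maximum(t,1e-9)
    z=d[v,u];return (P[:3,:3]@np.array([x*s*z,y*s*z,z])).T+P[:3,3],v,u
E
python3 - <<'E'
from h import *
np.set_printoptions(precision=1,suppress=True)
q=down(1.23)
env.movel((430.3,239.2,165),q,vel=200);env.movel((430.3,239.2,98),q,vel=120)
effector.grab(30)
s=sensors.get_obs();print(s['time'],s['tool_pos'],s['gripper_width']*94,s['grasp_force'],s['contact_force'])
env.movel((430.3,239.2,225),q,vel=150)
s=sensors.get_obs();print(s['time'],s['gripper_width']*94,s['grasp_force'],s['contact_force'])
obs={};
for k,p in enumerate([(600,-60,245),(560,-150,245)]):
    env.reach(p,q) if k==0 else env.movel(p,q,vel=150)
    c=calibration('wrist');im,d=capture('wrist');save(f'cl{k}',im);np.savez(f'cl{k}.npz',d=d,pose=c['pose'],**{a:c[a] for a in('fx','fy','cx','cy')})
    for l in ['seam_start','seam_mid','seam_end','handle','pointer','mark','clamp']:
        for r in pinpoint(l,'wrist')[:1]:
            x,y=map(int,r['xy']);m=np.zeros(d.shape,bool);m[y,x]=1;W=cloud(c,d,m)[0]
            print(k,l,r['xy'],round(r['confidence'],2),W);obs.setdefault(l,[]).append(ray('wrist',r['xy'],c))
for l,r in obs.items():
    if len(r)>1: print(l,*tri(r))
print(sensors.get_obs()['time'])
E
```

```text
6.7833 [430.3 239.2  98. ] 15.25292888834765 29.999964237213135 [-0.7  0.3 -0.1]
7.7833 15.29911679412137 29.999940097332 [ 0.4 -0.  -1.2]
0 seam_start [279.1, 168.5] 0.7 [[579.3 -52.7  20.1]]
0 seam_mid [231.9, 172.2] 0.75 [[ 564.  -108.5   21.9]]
0 seam_end [191.4, 177.1] 0.73 [[ 552.5 -158.7   18.8]]
0 handle [214.3, 90.7] 0.6 [[475.5 -83.8  84.3]]
0 pointer [165.4, 140.0] 0.78 [[ 497.7 -171.6   23.4]]
0 mark [157.6, 119.6] 0.4 [[ 467.6 -175.9   12.7]]
0 clamp [232.2, 152.9] 0.8 [[541.9 -98.7  22.4]]
1 seam_start [360.2, 177.8] 0.56 [[583.6 -52.8  17.3]]
1 seam_mid [312.8, 180.9] 0.57 [[ 568.1 -110.6   15. ]]
1 seam_end [271.4, 182.8] 0.86 [[ 553.3 -158.5   17.2]]
1 handle [314.2, 95.0] 0.55 [[475.1 -83.4  83.8]]
1 pointer [239.6, 142.0] 0.92 [[ 494.4 -178.4   15.1]]
1 mark [234.5, 124.4] 0.42 [[ 471.9 -176.1   18.1]]
1 clamp [313.3, 154.6] 0.86 [[537.3 -99.7  22.8]]
seam_start [581.1 -53.5  24.7] [2.0, 2.0]
seam_mid [ 566.8 -109.2   18.4] [2.1, 2.1]
seam_end [ 553.2 -157.8   21.3] [0.6, 0.6]
handle [475.8 -83.6  84.3] [0.6, 0.6]
pointer [ 495.1 -180.2   -2.6] [0.5, 0.5]
mark [ 470.8 -175.2   15.5] [1.8, 1.8]
clamp [541.2 -99.7  12.8] [2.1, 2.1]
10.6917
```

View pics/cl1.png

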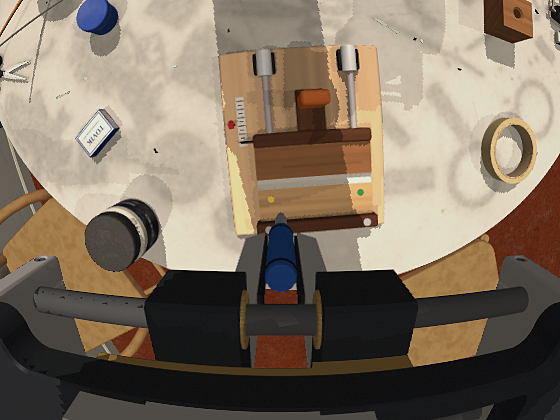

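The picture shows the white V at row 182, with yellow at (271,199) and green at (361,192). The handle top is at (313,96), the pointer at (243,142) and the red mark at (231,125). I'll refine these by colour segmentation.

```bash
python3 - <<'E'
from h import *
np.set_printoptions(precision=2,suppress=True)
for k in (0,1):
    f=np.load(f'cl{k}.npz');c={a:float(f[a]) for a in('fx','fy','cx','cy')};c['pose']=f['pose'];print(c)
    im=cv2.imread(f'pics/cl{k}.png');hsv=cv2.cvtColor(im,cv2.COLOR_BGR2HSV).astype(int)
    v,u=np.mgrid[:420,:560]
    x=(u+0.-c['cx'])/c['fx'];y=(v+0.-c['cy'])/c['fy'];t=np.hypot(x,y)+1e-9;D=np.stack([x/t*np.sin(t),y/t*np.sin(t),np.cos(t)],-1)@c['pose'][:3,:3].T;o=c['pose'][:3,3]
    at=lambda z:o+D*((z-o[2])/D[...,2])[...,None]
    P=at(23.);yaw=-.28
    for it in range(3):
        X=np.array([np.cos(yaw),np.sin(yaw)]);Y=np.array([-X[1],X[0]]);cen=np.array([567.,-110])
        a=(P[...,:2]-cen)@X;b=(P[...,:2]-cen)@Y
        w=(hsv[...,1]<50)&(hsv[...,2]>110)&(abs(a)<15)&(abs(b)<85)
        bs=[];lo=[];hi=[]
        for b0 in np.arange(-60,61,4):
            m=w&(abs(b-b0)<2.5)
            if m.sum()>8: bs.append(b0);lo.append(np.percentile(a[m],2));hi.append(np.percentile(a[m],98))
        pl=np.polyfit(bs,lo,1);ph=np.polyfit(bs,hi,1);yaw-=np.arctan((pl[0]+ph[0])/2)
    print(k,'yaw',yaw,'near edge',pl,'far',ph,'n',len(bs),'b ext',np.percentile(b[w],[.5,99.5]),'cen seam',cen+X*(pl[1]+ph[1])/2)
    for n,m,z in [('orange',(hsv[...,0]<13)&(hsv[...,1]>200)&(hsv[...,2]>150),85),('red',((hsv[...,0]<5)|(hsv[...,0]>172))&(hsv[...,1]>170)&(hsv[...,2]>120),18),('yellow',(abs(hsv[...,0]-25)<6)&(hsv[...,1]>190)&(hsv[...,2]>150),23),('green',(abs(hsv[...,0]-65)<15)&(hsv[...,1]>150),23)]:
        Q=at(float(z));m=m&(np.hypot(Q[...,0]-520,Q[...,1]+110)<110)
        nn,lab,st,ce=cv2.connectedComponentsWithStats(m.astype(np.uint8))
        for i in np.argsort(-st[1:,4])[:2]+1: 
            g=lab==i; ab=Q[g][:,:2]; print('  ',n,st[i,4],ce[i],ab.mean(0),'clampaxes',ab.mean(0)@X,ab.mean(0)@Y)
E
python3 -c "
import cv2
i=[cv2.resize(cv2.imread(f'pics/cl{k}.png')[80:220,a:a+200],None,fx=2.8,fy=2.8,interpolation=cv2.INTER_CUBIC)[:,:] for k,a in((1,200),)]
cv2.imwrite('pics/z.png',i[0])"
```

```text
{'fx': 325.19226210127806, 'fy': 325.19226210127806, 'cx': 280.4997723598456, 'cy': 206.27361624581494, 'pose': array([[  0.33,   0.91,   0.23, 534.18],
       [  0.94,  -0.32,  -0.08, -34.45],
       [ -0.  ,   0.24,  -0.97, 406.71],
       [  0.  ,   0.  ,   0.  ,   1.  ]])}
0 yaw -0.2642547074957772 near edge [-0.   -4.45] far [0.   5.71] n 31 b ext [-65.11  71.71] cen seam [ 567.61 -110.17]
   orange 112 [211.81  92.44] [477.09 -86.63] clampaxes 483.15199641576334 40.98552943827743
   orange 19 [225.84  85.89] [476.21 -71.24] clampaxes 478.29042012938874 55.61726861256756
   red 29 [153.17 122.34] [ 470.37 -180.37] clampaxes 501.1510467610186 -51.25004799384275
   green 26 [279.69 186.12] [599.87 -59.16] clampaxes 594.5007854530647 99.5744492481556
{'fx': 325.19226210127806, 'fy': 325.19226210127806, 'cx': 280.4997723598456, 'cy': 206.27361624581494, 'pose': array([[   0.34,    0.91,    0.23,  494.64],
       [   0.94,   -0.33,   -0.08, -125.05],
       [  -0.  ,    0.24,   -0.97,  407.  ],
       [   0.  ,    0.  ,    0.  ,    1.  ]])}
1 yaw -0.26091833748505816 near edge [ 0.   -4.16] far [-0.    6.03] n 31 b ext [-66.02  70.6 ] cen seam [ 567.9  -110.24]
   orange 19 [230.74 125.53] [ 476.08 -170.89] clampaxes 504.0568621421903 -42.21274910185833
   orange 1 [229. 122.] [ 472.15 -171.29] clampaxes 500.3658864219358 -43.61984898715519
   red 36 [230.58 124.61] [ 471.12 -180.21] clampaxes 501.6696489727674 -52.50624655556713
   green 22 [360.09 191.91] [600.12 -59.13] clampaxes 595.0506883515618 97.77116940761779
```

View pics/z.png

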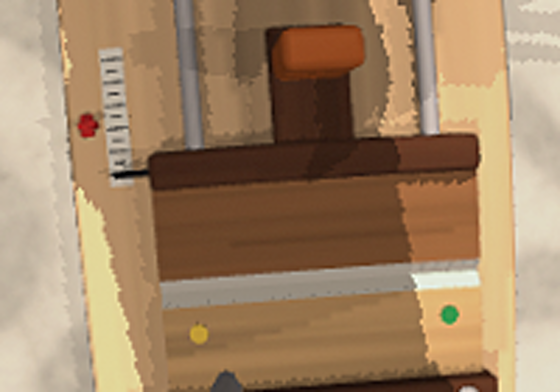

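The white V axis is clear, at about z-crop row 285. The seam middle is ≈ (568.2,-108.0) with yaw -0.262, and the networks agree within 1–3 mm. Next I'll descend at the green end, feeling for contact.

```bash
cat >> h.py <<'E'
YAW=-.262;X=np.array([np.cos(YAW),np.sin(YAW),0]);Y=np.array([-X[1],X[0],0]);MID=np.array([568.2,-108.,0])
QS=down(np.pi/2+YAW)
def F(f0=0): 
    f=np.array(sensors.get_obs()['contact_force'])-f0; return np.array([f@X,f@Y,f[2]])
E
python3 - <<'E'
from h import *
np.set_printoptions(precision=2,suppress=True)
S=MID+56*Y
env.reach(S+[0,0,150],QS);env.movel(S+[0,0,122],QS,vel=60);env.pause(.2)
f0=np.array(sensors.get_obs()['contact_force']);f0=sum(np.array(sensors.get_obs()['contact_force']) for _ in range(5))/5
np.save('f0.npy',f0);print(f0,sensors.get_obs()['time'])
env.movel(S+[0,0,115],QS,vel=40)
dx=0;z=115.
while z>106:
    z-=.5;env.movel(S+dx*X+[0,0,z],QS,vel=20);f=F(f0);print(z,f,sensors.get_obs()['tool_pos'][2],round(sensors.get_obs()['time'],2))
    if f[2]>1.2: break
E
```

```text
[-0.29 -0.15 -0.42] 12.1167
114.5 [ 0.44  0.89 -0.2 ] 114.55315623560425 12.69
114.0 [0.22 0.27 0.02] 114.01201457128825 12.94
113.5 [-0.42  0.65  0.09] 113.45537255055415 13.19
113.0 [ 0.32  1.03 -0.99] 112.96337172160624 13.44
112.5 [ 0.38  0.68 -0.87] 112.42747843969948 13.69
112.0 [ 0.15  0.55 -0.  ] 111.9548818810127 13.94
111.5 [0.53 0.11 0.02] 111.45712320934865 14.19
111.0 [0.28 0.54 1.05] 111.02428489447824 14.44
110.5 [-0.21  0.77  4.12] 110.65911988779587 14.69
```

Contact is at TCP z 111.1, as predicted, and centred with no side force. I'll back off to about 2 N and run the seam.

```bash
python3 - <<'E'
from h import *
np.set_printoptions(precision=2,suppress=True)
f0=np.load('f0.npy');t=lambda:round(sensors.get_obs()['time'],2)
def mf(): return np.mean([F(f0) for _ in range(4)],0)
z=110.75;dx=0.
env.movel(MID+56*Y+[0,0,z],QS,vel=20);f=mf();print(f,t())
for b in (28,0,-28,-57):
    env.movel(MID+b*Y+dx*X+[0,0,z],QS,vel=31);f=mf();o=sensors.get_obs();e=o['tool_pos']-MID
    print(b,f,[e@X,e@Y,e[2]],o['gripper_width']*94,t())
    dx+=float(np.clip(f[0]/12,-.3,.3)) if abs(f[0])>.6 else 0; z+=float(np.clip((f[2]-2)/10,-.3,.3))
im,d=capture('wrist');save('end',im[100:300,150:420])
E
```

```text
[-0.42 -0.07  2.79] 14.94
28 [-0.43  0.28  2.5 ] [np.float64(0.015449645227761776), np.float64(27.702213700372862), np.float64(110.7512502742192)] 15.813960425885826 15.99
0 [-0.1  -0.41  2.94] [np.float64(-0.024193850326840936), np.float64(-0.2696653877915336), np.float64(110.75729634923324)] 15.52521771845106 17.04
-28 [-0.1  -1.08  1.06] [np.float64(-0.0014775507971849255), np.float64(-28.22174622839416), np.float64(110.88864909460766)] 15.502121952540964 18.09
-57 [ 0.2  -0.67  2.25] [np.float64(0.04163730995987413), np.float64(-57.18171454373571), np.float64(110.81324701086201)] 15.10765207536267 19.18
```

View pics/end.png

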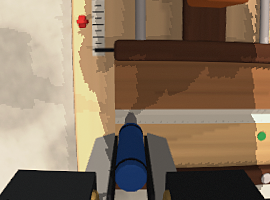

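Contact held at 1–3 N over the full run; at the yellow end the tip sits in the groove line. I'll return the stylus next.

```bash
python3 - <<'E'
from h import *
np.set_printoptions(precision=2,suppress=True)
t=lambda:round(sensors.get_obs()['time'],2)
q=down(1.23);H=np.array([430.3,239.2,0])
env.movel(MID-57*Y+[0,0,230],QS,vel=120)
env.reach(H+[0,0,205],q);env.movel(H+[0,0,152],q,vel=120);env.pause(.15)
f0=np.array(sensors.get_obs()['contact_force'])
for z in (135,120,105,99.5,98.3):
    env.movel(H+[0,0,z],q,vel=50);f=np.array(sensors.get_obs()['contact_force'])-f0;print(z,f,t())
    if f[2]>6 or np.hypot(f[0],f[1])>8: print('STOP');break
else:
    effector.ungrasp();env.movel(H+[0,0,200],q,vel=150)
    env.movel(H+[0,27,200],q,vel=200)
    c=calibration('wrist');im,d=capture('wrist');save('back',im[100:300,150:420])
    m=np.zeros(d.shape,bool);m[160:260,215:310]=1
    W=cloud(c,d,m)[0];W=W[(W[:,2]>100)&(np.hypot(*(W[:,:2]-H[:2]).T)<40)];zt=np.percentile(W[:,2],95);T=W[abs(W[:,2]-zt)<4];print(zt,len(T),T.mean(0))
print(t())
E
```

```text
135 [ 1.11 -0.54  0.54] 23.16
120 [ 0.3  -0.19  0.65] 23.61
105 [ 0.32 -0.88 -0.  ] 24.06
99.5 [ 0.4  -0.68 -0.18] 24.32
98.3 [-0.11 -0.62  0.2 ] 24.57
120.74114227078486 307 [430.42 239.68 119.49]
26.98
```

View pics/back.png

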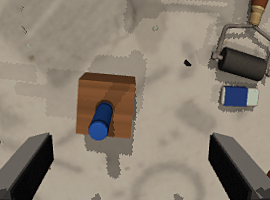

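The stylus stands in its holder as before (top at 119.5, centred). Now a close look straight down on the pointer and mark.

```bash
python3 - <<'E'
from h import *
np.set_printoptions(precision=2,suppress=True)
t=lambda:round(sensors.get_obs()['time'],2)
M=np.array([483,-177,0.])
env.movel([430,239,215],vel=250)
obs={}
O=MID-25*X
for k,p in enumerate([M+70*X+[0,0,150],M+95*X+20*Y+[0,0,150]]):
    env.reach(p,QS) if k==0 else env.movel(p,QS,vel=100)
    env.pause(.15)
    c=calibration('wrist');im,d=capture('wrist')
    np.savez(f'mk{k}.npz',im=im,d=d,pose=c['pose'],**{a:c[a] for a in('fx','fy','cx','cy')})
    for l in ['pointer','mark','handle']:
        for r in pinpoint(l,'wrist')[:1]:
            print(k,l,r['xy'],round(r['confidence'],2));obs.setdefault(l,[]).append(ray('wrist',r['xy'],c))
    hsv=cv2.cvtColor(im,cv2.COLOR_RGB2HSV).astype(int)
    m=((hsv[...,0]<6)|(hsv[...,0]>172))&(hsv[...,1]>170)&(hsv[...,2]>90);W,v,u=cloud(c,d,m);g=np.hypot(W[:,0]-471,W[:,1]+177)<20
    print(' red',g.sum(),v[g].min(),v[g].max(),u[g].min(),u[g].max(),'X,Y',np.c_[(W[g]-O)@X,(W[g]-O)@Y,W[g][:,2]].mean(0))
    if k==0:
        x,y=map(int,obs and pinpoint('pointer','wrist')[0]['xy']); x0,y0=max(x-60,0),max(y-60,0);print('crop',x0,y0)
        save('mk',cv2.resize(im[y0:y0+100,x0:x0+120],None,fx=5,fy=5,interpolation=cv2.INTER_NEAREST))
for l,r in obs.items():
    if len(r)>1: p,e=tri(r);print(l,p,e,(p-O)@X,(p-O)@Y)
print(t())
E
```

```text
0 pointer [283.6, 141.3] 0.83
0 mark [280.3, 115.3] 0.64
0 handle [401.6, 89.7] 0.75
 red 72 110 120 269 277 X,Y [-50.05 -94.55  21.34]
crop 223 81
1 pointer [264.4, 113.4] 0.88
1 mark [352.7, 170.6] 0.7
1 handle [380.0, 56.3] 0.65
 red 67 84 94 248 256 X,Y [-49.64 -94.23  20.56]
pointer [ 496.45 -175.39   17.95] [0.8, 0.8] -26.84887327172107 -83.67355115848311
mark [ 489.89 -179.53  416.76] [4.3, 4.3] -32.11289985073046 -89.37703474623908
handle [476.43 -75.79  67.62] [0.5, 0.5] -71.98368656138656 7.339808377783544
30.14
```

View pics/mk.png

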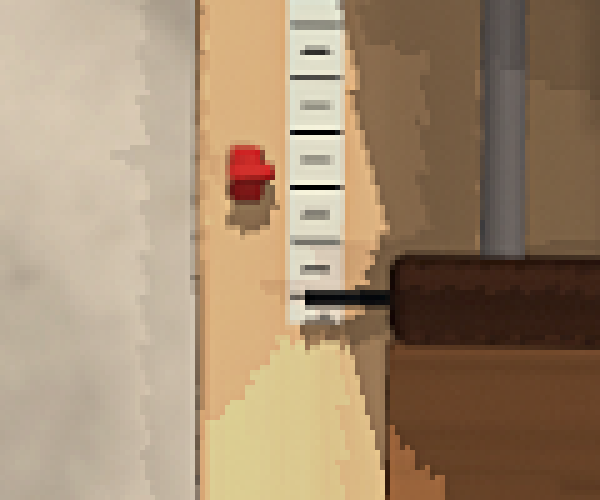

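The pointer end is at crop (305,298), and the long ticks are 10 mm (54.5 crop px) apart. The red mark spans rows 145–200, so I need its height profile to tell its top from its side.

```bash
python3 - <<'E'
from h import *
np.set_printoptions(precision=1,suppress=True,linewidth=200)
O=MID-25*X
for k in(0,1):
    f=np.load(f'mk{k}.npz');c={a:float(f[a]) for a in('fx','fy','cx','cy')};c['pose']=f['pose'];d=f['d']
    im=f['im'];hsv=cv2.cvtColor(im,cv2.COLOR_RGB2HSV).astype(int)
    print('camXY',(c['pose'][:3,3]-O)@X,(c['pose'][:3,3]-O)@Y,c['pose'][2,3])
    a,b=((108,123),(267,280)) if k==0 else ((82,97),(246,259))
    m=np.zeros(d.shape,bool);m[a[0]:a[1],b[0]:b[1]]=1
    W,v,u=cloud(c,d,m);sh=(a[1]-a[0],b[1]-b[0])
    print('Z');print(W[:,2].reshape(sh));print('X');print((((W-O)@X).reshape(sh))[:,[3,6]].T)
    print('Y');print((((W-O)@Y).reshape(sh))[[5,10]])
    print('R value');print(im[a[0]:a[1],b[0]:b[1],0]);print('G');print(im[a[0]:a[1],b[0]:b[1],1])
E
```

```text
camXY -39.32404978594218 -86.93847881132089 312.0932886157511
Z
[[13.8 13.6 14.9 14.  14.3 13.9 13.4 12.8 13.5 14.8 14.7 14.8 12.9]
 [13.5 12.9 13.9 13.3 14.2 13.4 14.  13.7 15.5 13.9 14.7 14.9 14.2]
 [12.9 13.7 14.4 16.9 16.  17.9 15.9 13.1 13.9 16.3 12.2 12.8 14. ]
 [15.2 13.1 18.6 17.2 17.2 17.8 17.7 18.2 13.1 14.3 13.9 13.7 14.2]
 [13.6 14.1 17.5 17.5 18.5 17.4 17.1 17.4 13.1 12.9 14.  14.4 15. ]
 [13.5 24.  25.6 24.3 25.6 25.5 26.4 27.  25.3 25.  13.6 13.9 13.6]
 [13.5 25.2 24.9 26.2 26.1 26.7 26.2 26.  25.  25.8 25.5 13.7 14.6]
 [13.7 26.2 25.  26.  26.  25.3 25.9 26.  25.1 25.9 25.9 14.1 13.9]
 [13.8 24.6 24.9 27.  26.5 25.7 25.4 25.7 25.5 27.  25.3 12.6 13.6]
 [14.6 12.4 16.8 16.7 18.6 18.2 19.4 18.3 13.7 14.2 13.9 13.8 13.2]
 [14.7 12.5 18.4 17.5 17.7 18.  17.6 16.5 14.4 12.7 14.2 13.  13.6]
 [13.3 13.5 16.9 16.9 18.2 17.8 17.6 17.1 14.9 13.8 13.9 14.1 13.4]
 [12.7 13.5 18.4 17.4 17.5 17.8 18.1 17.8 14.2 14.2 14.3 13.  13.1]
 [13.4 14.8 13.  14.  14.  14.9 13.5 14.9 14.9 14.5 13.8 12.6 13.6]
 [14.1 15.  13.6 14.3 14.9 12.5 14.6 14.6 14.2 15.1 14.2 13.9 15. ]]
X
[[-56.8 -55.9
[... 1502 characters left out ...]
1]
 [177 114  42  45  49  49  47  48  48  44  79 183 173]
 [177 114  41  42  48  48  49  48  44  37  41 186 173]
 [176 128  51  30  36  35  32  32  27  14  29 185 173]
 [176 128  47  15  21  23  22  18  27  75 190 187 174]
 [180 107  21  22  25  28  27  19  56 110  98 182 175]
 [181 103  19  18  24  23  23  16  55 108  96 183 174]
 [189 137  54  16  24  22  24  17  86 108  96 184 173]
 [185 197 128  73  72  73  72  70 110 107  94 167 173]
 [182 192 133 110 117 116 116 114 110 102 127 117 172]]
camXY -14.754052115013197 -68.33137037977174 312.0422793420422
ZTraceback (most recent call last):
  File "<stdin>", line 11, in <module>
ValueError: cannot reshape array of size 194 into shape (15,13)
```

The height profile separates the two parts of the mark. Its base block is at z 18, and the plate top at z 26 has its centre at clamp x ≈ -50.3. The pointer is at x ≈ -27.5, so the pull is ≈ 22.8 mm. I'll grip across the paddle's 30 mm width, which leaves the wrist camera a view of the scale, then pull and check.

```bash
python3 - <<'E'
from h import *
np.set_printoptions(precision=2,suppress=True)
t=lambda:round(sensors.get_obs()['time'],2)
O=MID-25*X;Hn=O-70.6*X-.4*Y
assert solve_ik(Hn-25*X+[0,0,70],QS) is not None
env.movel(Hn+[0,0,150],QS,vel=200);env.movel(Hn+[0,0,70],QS,vel=100)
print('down',F(),t())
effector.grab(58);s=sensors.get_obs();print(s['gripper_width']*94,s['grasp_force'],F(),t())
def look(n):
    c=calibration('wrist');im,d=capture('wrist');np.savez(f'{n}.npz',im=im,d=d,pose=c['pose'],**{a:c[a] for a in('fx','fy','cx','cy')})
    for l in('pointer','mark'):
        for r in pinpoint(l,'wrist')[:1]: p=atz(ray('wrist',r['xy'],c),dict(pointer=19,mark=26)[l]);print(n,l,r['xy'],round(r['confidence'],2),(p-O)@X,(p-O)@Y)
    return im
look('p0')
env.movel(Hn-22.8*X+[0,0,70],QS,vel=30);env.pause(.2)
s=sensors.get_obs();e=s['tool_pos']-Hn;print(e@X,e@Y,e[2],s['gripper_width']*94,s['grasp_force'],F(),t())
im=look('p1')
save('p1',cv2.resize(im[120:240,120:280],None,fx=4,fy=4,interpolation=cv2.INTER_NEAREST))
E
```

```text
down [-0.98  0.04  0.01] 31.96
29.653610241165833 57.99957096576691 [-0.28  2.74  1.1 ] 32.96
p0 pointer [278.3, 304.5] 0.59 -11.22211640275538 -1.3105233457652525
p0 mark [156.6, 257.5] 0.68 -51.33751585211495 -89.13254605974055
-21.7553460972632 0.2983002621882005 70.03262469160403 29.566846354531943 57.99263298511505 [  8.18   5.29 -12.36] 34.22
```

View pics/p1.png

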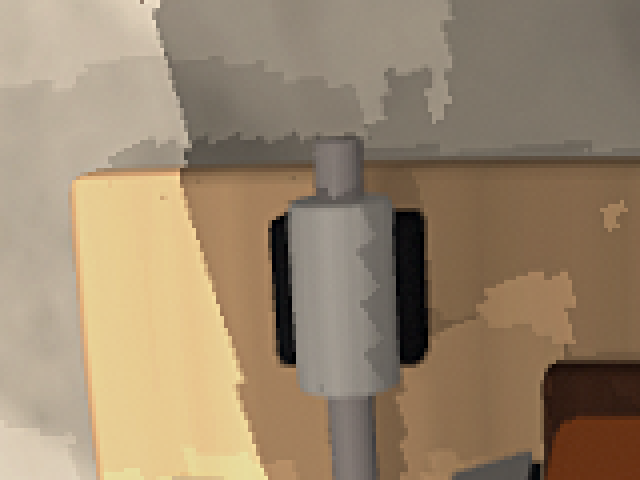

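That crop shows only the left barrel; the scale sits lower in the frame. I'll re-crop the stored picture and compute the mark numerically.

```bash
python3 - <<'E'
from h import *
np.set_printoptions(precision=1,suppress=True,linewidth=200)
f=np.load('p1.npz');c={a:float(f[a]) for a in('fx','fy','cx','cy')};c['pose']=f['pose'];d=f['d'];im=f['im'];O=MID-25*X
hsv=cv2.cvtColor(im,cv2.COLOR_RGB2HSV).astype(int)
W,v,u=cloud(c,d);A=np.c_[(W-O)@X,(W-O)@Y,W[:,2]]
h=hsv[v,u];red=((h[:,0]<6)|(h[:,0]>172))&(h[:,1]>150)&(abs(A[:,0]+50)<15)&(abs(A[:,1]+94)<15)
print('red',red.sum(),u[red].min(),u[red].max(),v[red].min(),v[red].max());T=A[red&(A[:,2]>22)];print(len(T),T.mean(0),T.min(0),T.max(0))
g=(A[:,1]>-86)&(A[:,1]<-74)&(abs(A[:,0]+50)<14)&(h[:,2]<60);print('dark',g.sum());print(A[g].mean(0) if g.any() else '',u[g].min() if g.any() else '',u[g].max() if g.any() else '',v[g].min() if g.any() else '',v[g].max() if g.any() else '')
save('p1b',cv2.resize(im[215:305,100:220],None,fx=6,fy=6,interpolation=cv2.INTER_NEAREST))
E
```

```text
Traceback (most recent call last):
ValueError: zero-size array to reduction operation minimum which has no identity
```

```bash
python3 - <<'E'
from h import *
a=np.load('p0.npz')['im'];b=np.load('p1.npz')['im'];s,_=capture('scene');d,_=capture('side');np.savez('sc.npz',s=s,d=d)
z=lambda i,r,c,h,w:cv2.resize(i[r:r+h,c:c+w],(400,300),interpolation=cv2.INTER_NEAREST)
save('m4',np.vstack([np.hstack([cv2.resize(a,(400,300)),cv2.resize(b,(400,300))]),np.hstack([z(s,165,270,60,80),z(d,175,255,60,80)])]))
print(sensors.get_obs()['time'])
E
```

```text
34.4667
```

View pics/m4.png

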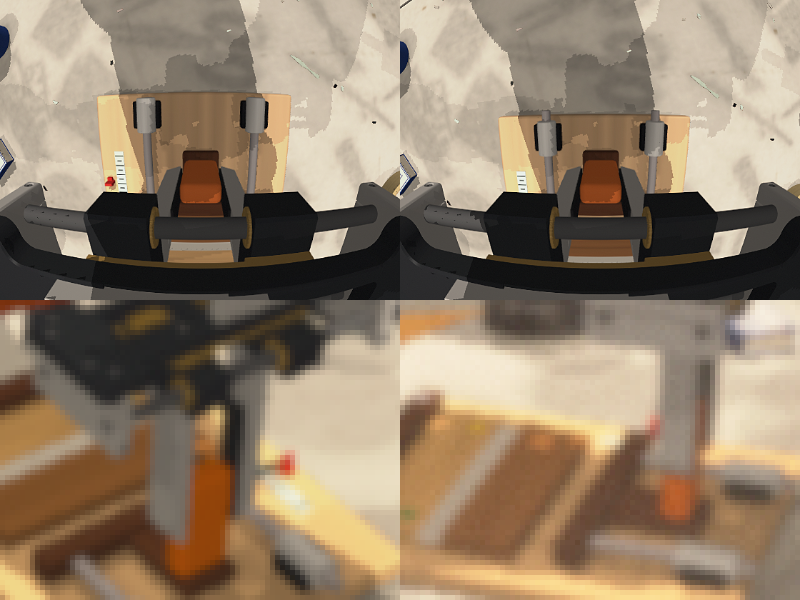

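The gripper hides the scale from the wrist camera. The scene camera (crop 270–288,465) shows the pointer end right beside the red mark. The TCP sagged to 21.8 of the commanded 22.8 mm. I'll measure any slip in the grip from the handle's image shift, then trim.

```bash
python3 - <<'E'
from h import *
np.set_printoptions(precision=2,suppress=True)
O=MID-25*X;Hn=O-70.6*X-.4*Y
def slip(a,b):
    g=[cv2.cvtColor(i,cv2.COLOR_RGB2GRAY) for i in(a,b)]
    out=[]
    for (r,c,h,w) in [(200,245,90,80),(205,255,50,60)]:
        T=g[0][r:r+h,c:c+w].astype(np.float32);S=g[1][r-8:r+h+8,c-8:c+w+8].astype(np.float32)
        m=cv2.matchTemplate(S,T,cv2.TM_CCOEFF_NORMED);_,s,_,p=cv2.minMaxLoc(m)
        x,y=p;yy=m[max(y-1,0):y+2,x];off=0.5*(yy[0]-yy[2])/(yy[0]-2*yy[1]+yy[2]) if len(yy)==3 else 0
        out.append((x-8,round(float(y-8+off),2),round(s,3)))
    return out
def orange(f):
    c={a:float(f[a]) for a in('fx','fy','cx','cy')};c['pose']=f['pose']
    W,v,u=cloud(c,f['d']);h=cv2.cvtColor(f['im'],cv2.COLOR_RGB2HSV)[v,u].astype(int)
    A=np.c_[(W-O)@X,(W-O)@Y,W[:,2]];g=(h[:,0]<15)&(h[:,1]>150)&(A[:,2]>80)&(A[:,2]<90)&(abs(A[:,1])<14);return np.r_[np.percentile(A[g,0],[5,50,95]),A[g].mean(0),g.sum()]
p0,p1=np.load('p0.npz'),np.load('p1.npz')
print('slip p0->p1 px',slip(p0['im'],p1['im']));print(orange(p0),orange(p1))
def scene():
    im,_=capture('scene');r={}
    for l in('pointer','mark'):
        for q in pinpoint(l,'scene')[:1]: p=atz(ray('scene',q['xy']),dict(pointer=19,mark=26)[l]);print(l,q['xy'],round(q['confidence'],2),(p-O)@X,(p-O)@Y)
    h=cv2.cvtColor(im,cv2.COLOR_RGB2HSV).astype(int);m=((h[...,0]<6)|(h[...,0]>172))&(h[...,1]>150);m[:185]=0;m[215:]=0;m[:,:315]=0;m[:,340:]=0
    v,u=np.nonzero(m);print('red px',len(v),u.mean() if len(v) else '',v.mean() if len(v) else '')
scene()
env.movel(Hn-23.9*X+[0,0,70],QS,vel=20);env.pause(.3)
s=sensors.get_obs();e=s['tool_pos']-Hn;print(e@X,e@Y,e[2],s['gripper_width']*94,s['grasp_force'],F(),s['time'])
im,d=capture('wrist');print('slip',slip(p0['im'],im));scene()
E
```

```text
slip p0->p1 px [(0, -0.07, 0.992), (0, -0.19, 0.986)]
[ -77.34  -71.78  -64.17  -71.44    0.13   83.96 1573.  ] [ -99.09  -93.55  -85.91  -93.16    0.18   83.94 1568.  ]
pointer [325.4, 196.8] 0.7 -45.399184539072294 -93.75914159935017
red px 2 327.0 197.5
-22.821603816639154 0.28415406819399547 70.04865129481178 29.68174060323271 57.99253463745117 [  8.1    5.15 -12.54] 35.1667
slip [(0, -0.08, 0.991), (0, -0.18, 0.984)]
pointer [327.4, 199.9] 0.88 -58.918326339992845 -89.75739538021963
mark [284.0, 190.7] 0.16 32.48990357776127 -8.45210048192257
red px 2 327.0 197.5
```

There is no slip, and the pull is now 22.82 mm. One offline cross-check of the target distance using the two close-up pictures.

```bash
python3 - <<'E'
from h import *
np.set_printoptions(precision=2,suppress=True)
O=MID-25*X
for k in(0,1):
    f=np.load(f'mk{k}.npz');c={a:float(f[a]) for a in('fx','fy','cx','cy')};c['pose']=f['pose']
    W,v,u=cloud(c,f['d']);A=np.c_[(W-O)@X,(W-O)@Y,W[:,2]];V=f['im'][v,u].max(1)
    g=(V<75)&(A[:,1]>-84)&(A[:,1]<-72)&(abs(A[:,0]+27)<5)
    w=(110.-V[g]).clip(0);print(k,'ptr',g.sum(),A[g].min(0),A[g].max(0),(A[g]*w[:,None]).sum(0)/w.sum())
    T=(A[:,2]>23)&(abs(A[:,0]+50)<6)&(abs(A[:,1]+94)<8);print('  plate',T.sum(),A[T].min(0),A[T].max(0),np.median(A[T],0),A[T].mean(0))
    h=cv2.cvtColor(f['im'],cv2.COLOR_RGB2HSV)[v,u].astype(int)
    P=(A[:,2]>15.5)&(A[:,2]<22)&(abs(A[:,0]+28)<8)&(A[:,1]<-74)&(A[:,1]>-86);print('  ptr by height',P.sum(),A[P].min(0),A[P].max(0),A[P].mean(0))
E
```

```text
0 ptr 38 [-28.75 -83.14  21.98] [-26.88 -72.54  24.52] [-27.79 -77.76  23.47]
  plate 39 [-51.8  -98.03  24.05] [-49.   -90.14  27.03] [-49.99 -94.46  25.66] [-50.35 -94.16  25.68]
  ptr by height 15 [-35.72 -85.75  15.53] [-21.11 -75.75  21.98] [-27.4  -80.93  16.2 ]
1 ptr 40 [-28.32 -83.92  21.72] [-26.41 -72.57  24.58] [-27.46 -78.07  23.34]
  plate 24 [-50.81 -96.85  23.67] [-48.69 -90.01  27.77] [-49.68 -93.77  26.02] [-49.65 -93.62  25.97]
  ptr by height 12 [-35.92 -84.35  15.56] [-21.33 -74.36  21.92] [-30.19 -80.51  16.94]
```

The estimates give 22.2–22.8 mm. I'll trim to about 22.5 and hand in while still gripping.

```bash
python3 - <<'E'
from h import *
Hn=MID-25*X-70.6*X-.4*Y
env.movel(Hn-23.6*X+[0,0,70],QS,vel=20);env.pause(.4)
s=sensors.get_obs();print((s['tool_pos']-Hn)@X,s['grasp_force'],s['time'])
print(order.job_done())
E
```

```text
-22.49972771879799 57.9923415184021 36.0167
the job is handed in; nothing more can be done
None
```

I handed the job in at 36 s: the stylus ran the seam from green to yellow at about 27 mm/s and 1–3 N and is back in its holder, and the handle is still gripped with the jaw pulled back 22.5 mm, against my 22.2–22.8 mm estimate for the red mark (the gripper hid the scale, so I couldn't check the final alignment up close).

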